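# Hold the blue glaze sample in the light checker

### The arm

A 7-joint arm with a two-finger parallel gripper is mounted at the origin on the work surface. World frame = base frame: x ahead of the robot, y to its left, z up, the work surface at z = 0. Lengths are in mm, angles in rad, forces in N, time in s.
With the tool pointing down it reaches from about 400 to 900 mm from the base axis. Payload 5.5 kg.
Tool frame: the origin (TCP) lies midway between the tips of the shut fingers; the grasp point (between the pads) lies behind it (env.hold_point_z is the z of the grasp point in the tool frame, in mm); z points along the fingers, y is the line along which they close (so a half turn about z gives the same grasp; the last joint's range is limited). The gripper opens to 92 mm and grips with 3 to 60 N. Pads are 19 mm wide; open, the fingers measure 130 mm over their backs; the gripper's body (75 mm by 190 mm) begins 47 mm behind the grasp point.
Start: joints at [1.558, 0.501, -0.427, 1.55, 0.221, 1.138, -0.21], TCP at [177.04, -625.425, 226.729] pointing down, gripper open.
Joint ranges: [-2.88, 2.88], [-0.31, 2.03], [-1.54, 1.56], [0.2, 2.42], [-1.41, 4.55], [0.19, 2.02], [-2.57, 2.57]. Speed limits (rad/s): [2.57, 2.57, 3.14, 3.14, 3.14, 3.14, 3.14].

### API

Orientations are given as a unit quaternion [w, x, y, z].
In Python, from station import sensors, eyes, job, env gives the robot as it stands. The module is installed in compiled form; this text tells all that it offers.
- The arm moves only by the tool drive_tool, never from a script. Its argument "rows" is text: rows parted by semicolons, each of 4 numbers parted by spaces: the shift along the tool's x, y, z in units of 50 mm (1.0 is 50 mm), then the turn about the tool's z in units of 10 degrees (1.0 is 10 degrees). A call has 1 to 12 rows; each row shifts and turns the commanded pose from where the row before left it, along the tool's axes as they then stand; what a row does not reach is not made up. A row lasts 1/8 s, in which the tool goes at most 62.5 mm and 10.7 degrees, less where a joint would pass 70% of its speed; a pose out of reach is approached as far as the arm can. A call is refused whole if a number of a shift passes 1 or a number of a turn 1, either way. A call with a gripper value outside its range is refused whole. "grip" is the closure in counts, from 0 (fully open) to 255 (shut), set as the call begins (left out, the last holds). The fingers move at their own pace and stop on an object; the grip force is fixed at half the most. Time passes only in rows, so rows that do not move let the fingers close. It gives the time, the measured TCP pose, the force, the opening and the grip force at its end, in the units of the state.
- sensors.sense(): the state, without advancing time (a new reading comes with each control period).
- eyes.grab_frame(name): name is "scene" or "top" or "wrist"; returns a dict with "color" (420x560x3 uint8, blue, green, red), "range_z" (420x560 float32, mm along the optical axis (not along the pixel's ray), 0 where there is no reading), "K" (3x3 intrinsics, pixels), "k1" (the pictures are not rectified: a ray, as slopes to the right and down, at radius r is drawn at 1 + k1 r^2 times it, then the intrinsics apply), "R" (3x3) and "t" (3): a world point X has camera coordinates R X + t. Camera axes: x right, y down, z forward; pixel columns grow to the right and rows downward; lengths in mm; the calibration is good to about 2 mm. A picture is of the moment at which its call begins.
- job.hand_in(): hands the job in; it is judged then, once.
The state is a dict: "time": time; "joint_positions": joint angles; "joint_velocities": joint speeds; "effort": joint torques, N m; "ee_pos": TCP position; "ee_rot": TCP orientation; "wrist_force": force on the tool from outside, world axes, zero at the start; "moment": the same for the moment, N m; "opening": opening from 0.0 (shut) to 1.0 (fully open); "finger_force": force on a finger pad.
Only numpy, scipy, OpenCV 4.12 (cv2) and the standard library are available. Lean on these libraries where they do the work, as an engineer would, in place of code of your own. Each camera call takes 0.05 s, during which the arm holds its last target. There are 200 camera calls.

### The job

Pull the drawer of the grey sample cabinet well out by its handle and take out the glass sample bar with the blue chip, touching it with the fingers on its two white frosted faces only, never on the clear ones. Hold it upright in the light checker, half-way between lamp and sensor and touching neither, so that the beam goes in square through one clear face, through the middle of the blue chip and out of the other. Finish while still holding it there; leave the other two bars standing in the drawer and do not disturb the pots and tools on the table.

Things in the scene. Friction and masses are not known exactly. Their poses are not given: they have to be found in the camera images.
- drawer (a joint): how far the drawer is out (m): 0 shut (at the start), 0.17 at its stop. It slides level with about 1.5 N friction and stays where it is left. The bars in it are clear of the cabinet's top from about 0.10.
- cabinet: grey sample cabinet, fixed, 250 deep (x), 290 wide (y), 125 mm tall; origin at the centre of its underside; a rack of cones stands on the back of its top. Its one drawer has a blue front 286 mm wide, 14 mm thick, from 13 to 113 mm above the table; the drawer's plywood side walls reach only 64 mm above the table.
- well_mid (a point): bottom of the middle one of three round black rubber wells in the drawer, 24 mm above the table. They stand in a row 80 mm apart along this point's y axis, 70 mm behind the inside of the drawer front; inner width 42 mm, rims 34 mm above the table. Each holds one bar, loosely, turned by up to 25 degrees; which bar stands where changes.
- drawer_handle (a point): middle of the drawer's horizontal steel handle bar: 10 mm thick, 120 mm long along its y axis, its centre 45 mm in front of the drawer front, 92 mm above the table and 33 mm below the cabinet's top. The drawer opens along this point's -x axis (towards the robot); the point moves with it.
- blue_mid (a point): glass bar standing upright, 24 x 24 mm, 70 mm tall, 60 to 130 g, with one blue chip (14 mm square, 22 mm tall) inside low down and the same colour as a dot on top. The point is its centre, 35 mm above its underside. z is up, x the normal of its two clear faces, y the normal of its two white frosted faces. This is the bar to hold in the beam.
- blue_chip (a point): centre of the blue chip inside that bar: on the bar's axis, 20 mm above its underside, so 15 mm below blue_mid; same axes. The beam must pass here.
- amber_mid (a point): glass bar standing upright, 24 x 24 mm, 70 mm tall, 60 to 130 g, with one amber chip (14 mm square, 22 mm tall) inside low down and the same colour as a dot on top. The point is its centre, 35 mm above its underside. z is up, x the normal of its two clear faces, y the normal of its two white frosted faces. Leave it standing in the drawer.
- green_mid (a point): glass bar standing upright, 24 x 24 mm, 70 mm tall, 60 to 130 g, with one green chip (14 mm square, 22 mm tall) inside low down and the same colour as a dot on top. The point is its centre, 35 mm above its underside. z is up, x the normal of its two clear faces, y the normal of its two white frosted faces. Leave it standing in the drawer.
- beam (a point): middle of the light beam of the light checker, 80 mm above the table, half-way between lamp and sensor. The beam (thin yellow line) is level along this point's y axis, from the black lamp housing (-y) to the white sensor housing (+y). The gap between the two lenses is 64 mm; the housings are 60 mm wide, tops 104 mm above the table; the grey base, 100 x 210 mm, is 14 mm thick. The checker is fixed.
- jar: glaze jar, pale blue-green, 80 mm across, 115 mm tall; origin at the centre of its underside. Not to be disturbed.
- bowl: pink bowl, 120 mm across, 60 mm tall; origin at the centre of its underside. Not to be disturbed.
- plate: blue plate, 180 mm across, 20 mm tall; origin at the centre of its underside. Not to be disturbed.
- plaque: grey hexagonal plaque lying flat, 170 mm across, 20 mm thick; origin at the centre of its underside. Not to be disturbed.
- brush: brush lying flat, along its x axis; origin at the centre of its underside. Not to be disturbed.
- paddle: wooden paddle lying flat, along its x axis; origin at the centre of its underside. Not to be disturbed.
Mind the look-alikes: they are no part of the job. Leave any turquoise look-alike of the part that bears beam alone.

How it is judged (in metres and radians):
On the way, in this order (a step that is already met when the one before it is completed fails the run):
1. the drawer is pulled out by at least 100 mm (value of joint drawer above 0.1 m), for 0.2 s.
2. the bar with the blue chip is gripped and lifted out of its well (height (world z) of blue_mid above 0.085 m and contact force between the fingers and cell_blue above 1 N), for 0.2 s.
At the end, for the whole second after the job is handed in: The blue chip's centre is within 6 mm of the beam sideways, 9 mm in height and 16 mm of half-way along it; the clear faces are square to the beam within 0.2 rad, the bar upright within 0.17 rad, held still by the fingers and not touching the checker (x of blue_chip in the frame of beam between -0.006 and 0.006 m and y of blue_chip in the frame of beam between -0.016 and 0.016 m and z of blue_chip in the frame of beam between -0.009 and 0.009 m and angle between the x axis of blue_mid and the y axis of beam, either way round below 0.2 rad and angle between blue_mid's own z axis and vertical below 0.17 rad and contact force between the fingers and cell_blue above 1 N and contact force between cell_blue and checker below 0.1 N and linear speed of cell_blue below 0.02 m/s); the arm keeps its last pose, push and grip.
It fails at once if a finger presses on a clear face of the blue bar (contact force between the fingers and cell_blue_c0 above 1 N).
It fails at once if another bar is lifted or tipped in the drawer (height (world z) of any of amber_mid, green_mid above 0.075 m or angle between any of amber_mid, green_mid's own z axis and vertical above 0.5 rad).
It fails at once if a pot or tool on the table is pushed more than 30 mm (distance of any of jar, bowl, plate, plaque, brush, paddle from where it was at the start of the episode above 0.03 m).
It also fails if it takes over 54 s, if anything falls off the work surface, if the arm or the gripper's body presses on something with over 40 N, if the wrist force passes 120 N, or if a joint passes its speed limit or range.

## Working session

There is one attempt and no reset: what is moved stays moved. The work goes in short steps, Python scripts to look and compute and a tool call to move; the robot and the scene stay as the last step left them, time stands still between calls to the robot, and variables do not carry over. Pictures are saved under pics/ and viewed, at most 10 in all, crops included, and the job is handed in when it is done.

Besides the shell and the picture viewer there is one more tool, called after "Emit:" as name(argument=value, ...), one argument or row to a line, values as JSON. drive_tool: Moves the arm, as the interface text tells. Its arguments: {"type":"object","properties":{"rows":{"type":"string"},"grip":{"type":"number"}},"required":["rows"]}

```bash
mkdir -p pics; cat > h.py <<'E'
import numpy as np,cv2
from station import sensors,eyes,job,env
def grab(n,save=None):
    f=eyes.grab_frame(n)
    np.savez(''+n+'.npz',**{k:np.asarray(v) for k,v in f.items()})
    if save: cv2.imwrite('pics/'+save+'.png',f['color'])
    return f
def load(n): return dict(np.load(''+n+'.npz'))
def rays(f,px):
    K=f['K'];d=np.array([float(f['k1'])*1,0,0,0])
    # distortion: x*(1+k1 r^2)
    return cv2.undistortPoints(np.array(px,float).reshape(-1,1,2),K,d).reshape(-1,2)
def onz(f,px,z):
    s=rays(f,px);R,t=f['R'],f['t'];c=-R.T@t
    d=np.c_[s,np.ones(len(s))]@R
    return c+d*((z-c[2])/d[:,2])[:,None]
def pts(f,px):
    s=rays(f,px);Z=np.array([f['range_z'][int(round(v)),int(round(u))] for u,v in px])
    return (np.c_[s,np.ones(len(s))]*Z[:,None]-f['t'])@f['R']
def cloud(f):
    v,u=np.mgrid[:420,:560]
    s=rays(f,np.c_[u.ravel(),v.ravel()]);Z=f['range_z'].ravel()
    return ((np.c_[s,np.ones(len(s))]*Z[:,None]-f['t'])@f['R']).reshape(420,560,3)
E
python3 - <<'E'
from h import *
a=grab('scene','s0');b=grab('top','t0')
for f in(a,b): print(f['K'].tolist(),f['k1'],(-f['R'].T@f['t']).round(),f['R'].round(2).tolist())
s=sensors.sense();print(s['time'],s['ee_pos'],s['ee_rot'],env.hold_point_z)
E
```

```text
[[462.4822325036902, 0.0, 281.6430853866151], [0.0, 462.4822325036902, 204.67557893653586], [0.0, 0.0, 1.0]] -0.020844144045913934 [1278. -309. 1250.] [[0.39, 0.92, 0.01], [0.75, -0.31, -0.59], [-0.54, 0.24, -0.81]]
[[510.0064108660085, 0.0, 278.13485131933095], [0.0, 510.0064108660085, 209.70803911866767], [0.0, 0.0, 1.0]] -0.012077547831796565 [ 354.   17. 2001.] [[-0.03, -1.0, -0.01], [-1.0, 0.03, -0.08], [0.08, 0.01, -1.0]]
0.1 [ 176.80904873 -624.84058954  225.77223549] [-8.73520315e-04  9.90505158e-01  1.37472769e-01 -8.07746886e-05] -18.8
```

View pics/s0.png

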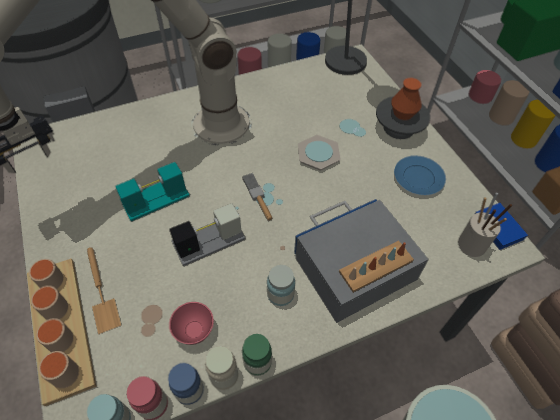

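View pics/t0.png

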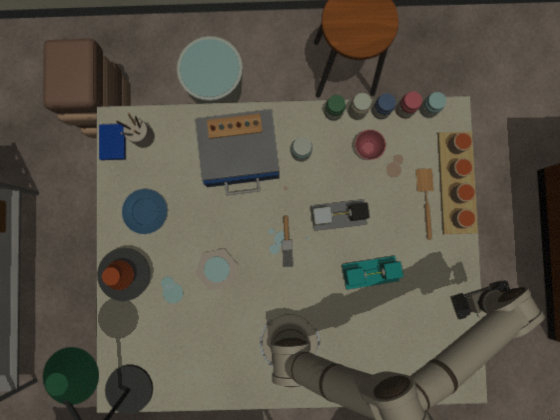

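The cabinet is at top (237,147) with its handle at (243,188). The real checker is at (340,213), black lamp on the right (−y) and white sensor on the left. The turquoise look-alike is at (372,272), and the jar is close to the cabinet at (302,147).

```bash
python3 - <<'E'
from h import *
for n in('top','scene'):
    f=load(n);P=cloud(f);x,y,z=P[...,0],P[...,1],P[...,2]
    print(n,'table z',np.median(z[(abs(z)<15)]))
    def rect(m,l):
        q=P[m]; 
        if len(q)<5: print(l,len(q));return
        r=cv2.minAreaRect(q[:,:2].astype(np.float32)); print(l,len(q),'z',np.median(q[:,2]).round(1),np.round(r[0],1),np.round(r[1],1),round(r[2],2),'med',np.median(q[:,:2],0).round(1))
    c=pts(f,[(237,165),(243,188),(340,213),(302,147)] if n=='top' else [(340,240),(330,210),(205,235),(280,275)]);print(c.round())
    rect((abs(z-125)<6)&(x>500)&(y>0)&(y<520),'cab')
    rect((abs(z-104)<6)&(x>350)&(x<650)&(y<-50)&(y>-350),'houses')
    rect((abs(z-14)<4)&(x>400)&(x<620)&(y<-50)&(y>-350),'base')
    rect((abs(z-97)<8)&(x>430)&(x<620)&(y>50)&(y<350),'handle')
    rect((z>90)&(z<125)&(x>600)&(y<30)&(y>-90),'jar')
E
```

```text
top table z 1.2725002355662505
[[ 673.  175.  126.]
 [ 603.  165.   -6.]
 [ 487. -205.   83.]
 [ 734.  -68.  124.]]
cab 3066 z 125.5 [738.9 269.9] [252.  483.5] 5.03 med [729.1 172.9]
houses 441 z 104.3 [ 486.6 -208. ] [ 59.8 206.2] 5.01 med [ 486.3 -173.6]
base 565 z 13.3 [ 509.9 -201. ] [297.4 218.8] 89.94 med [ 498.6 -212.5]
handle 142 z 97.0 [593.7 198.4] [ 51.3 210.4] 0.23 med [581.5 170.4]
jar 287 z 115.5 [719.5 -17.7] [ 94.6 171.3] 34.34 med [735.6 -60.9]
scene table z -0.24507262230929028
[[ 709.  129.  127.]
 [ 527.  203.   -2.]
 [ 477. -212.   20.]
 [ 740.  -69.  115.]]
cab 5652 z 124.3 [744.3 270.9] [238.7 484. ] 5.79 med [736.2 160.5]
houses 743 z 103.6 [ 487.8 -207.1] [ 62.8 205.9] 5.11 med [ 490.1 -247.5]
base 801 z 13.7 [ 497.9 -206.7] [228.9 141.1] 76.04 med [ 511.7 -205.9]
handle 176 z 95.0 [592.7 160. ] [ 42.8 130.2] 5.06 med [581.5 158. ]
jar 638 z 113.5 [707.3 -30. ] [147.7 119.8] 0.07 med [738.  -56.7]
```

```bash
python3 - <<'E'
from h import *
th=np.deg2rad(5.04);A=np.array([[np.cos(th),np.sin(th)],[-np.sin(th),np.cos(th)]])
for n in('top','scene'):
    f=load(n);P=cloud(f);z=P[...,2];q=P[...,:2]@A.T;C=f['color'].astype(int)
    print(n)
    def ext(m,l):
        a=q[m];print(l,len(a),'x',np.percentile(a[:,0],[2,50,98]).round(1),'y',np.percentile(a[:,1],[2,50,98]).round(1))
    top=(abs(z-125)<5)&(q[...,0]>600)&(q[...,1]>-60)&(q[...,1]<300)
    ext(top,'cabtop')
    ext((z>85)&(z<110)&(q[...,0]>560)&(q[...,0]<612)&(q[...,1]>20)&(q[...,1]<240),'handle')
    ext((z>85)&(z<118)&(q[...,0]>612)&(q[...,0]<640)&(q[...,1]>20)&(q[...,1]<240),'front')
    h=(abs(z-104)<5)&(q[...,0]>420)&(q[...,0]<520)&(q[...,1]>-400)&(q[...,1]<-120)
    w=C.min(-1)>100
    ext(h&(q[...,1]<-250),'lamp');ext(h&(q[...,1]>-250),'sensor')
c0=A@[487.2,-207.6];print(c0)
E
```

```text
top
cabtop 2662 x [649.6 741.2 879.6] y [-32.3 108.  248. ]
handle 113 x [584.2 590.  609.2] y [ 43.3 105.9 170.1]
front 169 x [616.4 634.5 639.7] y [ 24.7 134.3 233.9]
lamp 195 x [437.6 465.9 494.3] y [-350.7 -319.4 -288.1]
sensor 195 x [437.2 465.  493.8] y [-210.5 -180.8 -149.2]
scene
cabtop 5465 x [652.7 747.3 882.2] y [-32.9  95.2 249.1]
handle 157 x [584.6 591.7 610.9] y [ 44.2 106.2 171.3]
front 137 x [614.1 636.7 639.9] y [ 29.1 128.6 232.1]
lamp 376 x [438.9 469.5 497.3] y [-350.9 -320.5 -288.9]
sensor 345 x [438.6 469.3 496.2] y [-209.7 -178.6 -148.1]
[ 467.07838597 -249.59844022]
```

Emit:
drive_tool(
  rows="0 0 0 0.54;0 0 0 0.54;0.6 -0.92 0 0;0.6 -0.92 0 0;0.6 -0.92 0 0;0.6 -0.92 0 0;0.6 -0.92 0 0;0.6 -0.92 0 0;0.6 -0.92 0 0;0.6 -0.92 0 0;0.6 -0.92 0 0;0.6 -0.92 0 0",
  grip=255,
)

```text
time: 1.6
ee_pos: [436.1, -139.5, 226.7]
ee_rot: [0.0, 0.999, 0.043, 0.0]
wrist_force: [0.5, -0.5, 0.6]
opening: 0.01
finger_force: 0.0
```

```bash
cat >> h.py <<'E'
th=np.deg2rad(5.04);A=np.array([[np.cos(th),np.sin(th)],[-np.sin(th),np.cos(th)]])
from scipy.spatial.transform import Rotation as Ro
def st():
    s=sensors.sense();q=np.array(s['ee_rot']);M=Ro.from_quat(q[[1,2,3,0]]).as_matrix()
    p=np.array(s['ee_pos']);print('t',s['time'],'world',p.round(1),'local',(A@p[:2]).round(1),'yaw',np.degrees(np.arctan2(M[1,0],M[0,0])).round(2),'toolz',M[:,2].round(3),'F',np.round(s['wrist_force'],1),'op',s['opening'],'ff',s['finger_force'],'j',np.round(s['joint_positions'],2))
    return p,M
E
python3 -c "
from h import *
st()"
```

```text
t 1.6 world [ 436.1 -139.5  226.7] local [ 422.2 -177.3] yaw 4.98 toolz [ 0. -0. -1.] F [ 0.5 -0.5  0.6] op 0.009923668065561452 ff 0.0 j [ 0.92  0.18 -0.73  2.01  0.14  1.01 -1.37]
```

Emit:
drive_tool(
  rows="0.64 -0.95 0 0;0.64 -0.95 0 0;0.64 -0.95 0 0;0.64 -0.95 0 0;0.64 -0.95 0 0;0.64 -0.95 0 0;0 0 0 0;0 0 0.6 0;0 0 0.6 0;0 0 0 0",
)

```text
time: 2.85
ee_pos: [600.0, 157.6, 164.0]
ee_rot: [0.001, 0.999, 0.043, -0.003]
wrist_force: [-0.0, -0.4, 0.4]
opening: 0.006
finger_force: 0.0
```

```bash
python3 -c "
from h import *
st()"
```

```text
t 2.85 world [600.  157.6 164. ] local [611.5 104.2] yaw 4.95 toolz [-0.006 -0.002 -1.   ] F [-0.  -0.4  0.4] op 0.0055241798014547 ff 0.0 j [ 0.23  0.59 -0.74  1.67  0.45  1.06 -2.13]
```

Emit:
drive_tool(
  rows="0 0 0.56 0;0 0 0.56 0;0 0 0.56 0;0 0 0 0;-0.1 0 0 0;-0.15 0 0 0;-0.25 0 0 0;-0.3 0 0 0;-0.3 0 0 0;-0.3 0 0 0;-0.3 0 0 0;-0.3 0 0 0",
)

```text
time: 4.35
ee_pos: [501.6, 150.7, 82.8]
ee_rot: [0.0, 0.999, 0.044, 0.0]
wrist_force: [2.1, -0.7, 1.0]
opening: 0.001
finger_force: 1.1
```

Emit:
drive_tool(
  rows="-0.3 0 0 0;-0.25 0 0 0;-0.25 0 0 0;-0.2 0 0 0;-0.1 0 0 0;0 0 0 0;0 0 0 0",
)

```text
time: 5.22
ee_pos: [447.7, 146.4, 82.6]
ee_rot: [-0.0, 0.999, 0.044, -0.0]
wrist_force: [0.4, 0.0, 0.2]
opening: 0.002
finger_force: 0.0
```

```bash
python3 -c "
from h import *
st()"
```

```text
t 5.225 world [447.7 146.4  82.6] local [458.8 106.5] yaw 5.0 toolz [-0.  0. -1.] F [0.4 0.  0.2] op 0.0018373313811235147 ff 0.0 j [ 0.25  0.48 -0.75  2.09  0.48  0.74 -2.28]
```

Emit:
drive_tool(
  rows="0.1 0 0 0;0 0 -0.9 0;0 0 -0.9 0;0 0 -0.9 0;-0.2 0.9 -0.5 0;-0.2 0.9 0 0;-0.2 0.9 0 0;-0.2 0.9 0 0;0 0.9 0 0;0 0 0 0",
  grip=255,
)

```text
time: 6.48
ee_pos: [432.7, -84.9, 242.7]
ee_rot: [0.0, 0.999, 0.04, 0.0]
wrist_force: [0.3, 1.1, -0.5]
opening: 0.001
finger_force: 0.0
```

```bash
python3 - <<'E'
from h import *
st()
a=grab('scene');b=grab('top')
I=[]
for f in(a,b):
    W=np.array([A.T@[577+dx,107+dy] for dx,dy in((-90,-150),(-90,150),(60,-150),(60,150))])
    P=np.c_[W,np.full(4,70)]
    px=cv2.projectPoints(P,cv2.Rodrigues(f['R'])[0],f['t'],f['K'],np.array([float(f['k1']),0,0,0]))[0][:,0]
    lo=px.min(0).astype(int)-5;hi=px.max(0).astype(int)+5;print(lo,hi)
    c=f['color'][lo[1]:hi[1],lo[0]:hi[0]]
    s=min(800//c.shape[1],300//c.shape[0]);print(s);I.append(cv2.resize(c,None,fx=s,fy=s,interpolation=cv2.INTER_CUBIC))
w=max(i.shape[1] for i in I)
cv2.imwrite('pics/crop1.png',np.vstack([cv2.copyMakeBorder(i,0,0,0,w-i.shape[1],0) for i in I]))
E
```

```text
t 6.475 world [432.7 -84.9 242.7] local [ 423.5 -122.6] yaw 4.62 toolz [ 0. -0. -1.] F [ 0.3  1.1 -0.5] op 0.0005868029314761256 ff 0.0 j [ 0.86  0.12 -0.77  2.02  0.1   1.03 -1.45]
[264 168] [380 249]
3
[197 170] [290 228]
5
```

View pics/crop1.png

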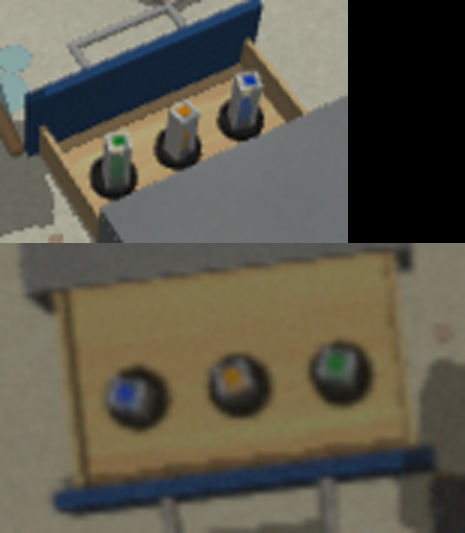

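```bash
python3 - <<'E'
from h import *
a=load('scene');b=load('top')
for f,p in((a,(347.3,194.7)),(b,(222,200.2))):
    w=onz(f,[p],94)[0];print(w.round(1),(A@w[:2]).round(1))
# blue dot centroid in hsv
for f,lo,hi in((a,(340,188),(356,202)),(b,(214,194),(230,208))):
    c=f['color'][lo[1]:hi[1],lo[0]:hi[0]];H=cv2.cvtColor(c,cv2.COLOR_BGR2HSV)
    m=(abs(H[...,0].astype(int)-115)<12)&(H[...,1]>130)
    v,u=np.nonzero(m);p=(u.mean()+lo[0],v.mean()+lo[1]);w=onz(f,[p],94)[0];print(m.sum(),p,w.round(1),(A@w[:2]).round(1))
f=grab('wrist','w0');p,M=st()
print('cam in tool',(M.T@(-f['R'].T@f['t']-p)).round(1),(f['R']@M).round(2),f['K'][0,0])
E
```

```text
[552.  240.4  94. ] [571.  190.9]
[546.6 237.3  94. ] [565.4 188.3]
15 (np.float64(344.6666666666667), np.float64(192.66666666666666)) [541.7 236.4  94. ] [560.4 187.9]
9 (np.float64(221.77777777777777), np.float64(199.66666666666666)) [548.7 238.1  94. ] [567.5 188.9]
t 6.625 world [432.7 -80.2 242.8] local [ 424.  -117.9] yaw 5.05 toolz [ 0.     0.001 -1.   ] F [0.8 0.9 0.4] op 0.00270033652530418 ff 0.0 j [ 0.85  0.12 -0.77  2.02  0.1   1.03 -1.45]
cam in tool [  79.5    0.9 -157.7] [[-0.    1.   -0.  ]
 [-0.96 -0.   -0.29]
 [-0.29 -0.    0.96]] 311.5570363736669
```

Emit:
drive_tool(
  rows="0 -0.88 0 0;0 -0.88 0 0;0 -0.88 0 0;0.1 -0.88 0 0;0.1 -0.88 0 0;0.1 -0.88 0 0;0 -0.88 0 0;0 0 0 0;0 0 0 0",
  grip=120,
)

```text
time: 7.75
ee_pos: [419.9, 227.6, 242.6]
ee_rot: [0.0, 0.999, 0.045, -0.0]
wrist_force: [-0.8, -0.5, 0.1]
opening: 0.53
finger_force: 0.0
```

```bash
python3 - <<'E'
from h import *
st()
f=grab('wrist')
w=A.T@[569,189]
px=cv2.projectPoints(np.array([[*w,94.]]),cv2.Rodrigues(f['R'])[0],f['t'],f['K'],np.array([float(f['k1']),0,0,0]))[0][0,0];print(px)
u,v=px.astype(int);u0=max(0,min(u-50,460));v0=max(0,v-50);print(u0,v0)
cv2.imwrite('pics/w1.png',np.hstack([cv2.resize(f['color'][v0:v0+100,u0:u0+100],(500,500),interpolation=cv2.INTER_CUBIC),cv2.resize(f['color'],(280,210))[:, :].repeat(1,0) if 0 else cv2.copyMakeBorder(cv2.resize(f['color'],(290,218)),0,282,0,0,0)]))
E
```

```text
t 7.75 world [419.9 227.6 242.6] local [438.3 189.8] yaw 5.14 toolz [-0.001 -0.    -1.   ] F [-0.8 -0.5  0.1] op 0.5302121535168288 ff 0.0 j [ 0.31  0.26 -0.99  1.94  0.25  1.07 -2.26]
[282.42537469  59.07260367]
232 9
```

View pics/w1.png

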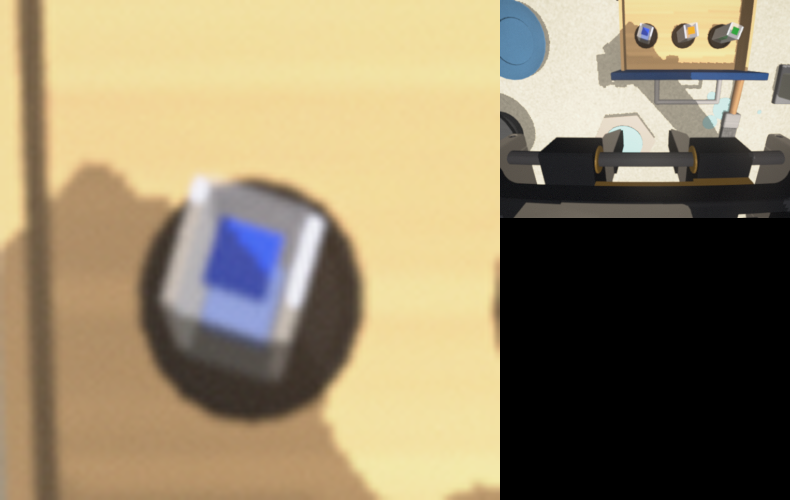

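The blue bar is tilted about 16° (tool-z positive), and its white frosted edges are to the left and right. The dot is centred at crop (243,259), which is wrist pixel (280.3,60.4). Next I'll measure it exactly.

```bash
python3 - <<'E'
from h import *
f=load('wrist');p,M=st()
cr=np.array([(222,217),(283,235),(265,300),(204,283),(200,180),(325,215)],float)/5-.4+[232,9]
w=onz(f,cr,94);L=np.c_[w[:,:2]@A.T];c=w[:4].mean(0);print(L.round(1),'centre',(A@c[:2]).round(1))
for i,j in((0,1),(3,2),(4,5),(3,0),(2,1)): 
    d=L[j]-L[i];print(np.degrees(np.arctan2(d[1],d[0])).round(1),np.hypot(*d).round(1))
print('in tool',(M.T@(c-p)).round(1))
# independent dist via depth
C=cloud(f);m=(C[...,2]>80)&(np.hypot(C[...,0]-c[0],C[...,1]-c[1])<25);q=C[m];print(m.sum(),np.median(q,0).round(1),cv2.minAreaRect((q[q[:,2]>88][:,:2]@A.T).astype(np.float32)))
E
```

```text
t 7.8 world [420.3 226.7 242.5] local [438.6 188.9] yaw 5.03 toolz [-0.    -0.001 -1.   ] F [-0.5  0.   0.2] op 0.5283964594542099 ff 0.0 j [ 0.31  0.26 -0.99  1.94  0.25  1.07 -2.26]
[[574.9 194.8]
 [571.9 183.8]
 [560.9 187. ]
 [563.8 198.1]
 [581.1 198.7]
 [575.3 176.3]] centre [567.9 190.9]
-105.2 11.4
-104.6 11.5
-104.4 23.2
-16.5 11.6
-16.2 11.5
in tool [129.4  -2.2 148.5]
801 [548.3 240.4  93.8] ((567.8084716796875, 191.10433959960938), (24.43983268737793, 24.316110610961914), 73.0344009399414)
```

Emit:
drive_tool(
  rows="0.86 -0.02 0 0;0.86 -0.02 0 0;0.86 0 0 0;0 0 0 0.79;0 0 0 0.79;0 0 0.6 0;0 0 0.6 0;0 0 0.6 0;0 0 0.3 0;0 0 0 0;0 0 0 0",
  grip=155,
)

```text
time: 9.18
ee_pos: [549.8, 240.6, 138.9]
ee_rot: [-0.0, 0.996, -0.094, 0.001]
wrist_force: [0.4, -0.5, -0.4]
opening: 0.392
finger_force: 0.0
```

```bash
python3 - <<'E'
from h import *
p,M=st()
w=np.r_[A.T@[567.9,191.0],94]
print('bar in tool',(M.T@(w-p)).round(1))
f=grab('wrist','w2')
E
```

```text
t 9.175 world [549.8 240.6 138.9] local [568.8 191.3] yaw -10.82 toolz [ 0.002  0.001 -1.   ] F [ 0.4 -0.5 -0.4] op 0.39213438870987505 ff 0.0 j [ 0.04  0.57 -0.67  1.75  0.42  0.97 -2.55]
bar in tool [-0.8  0.6 44.9]
```

View pics/w2.png

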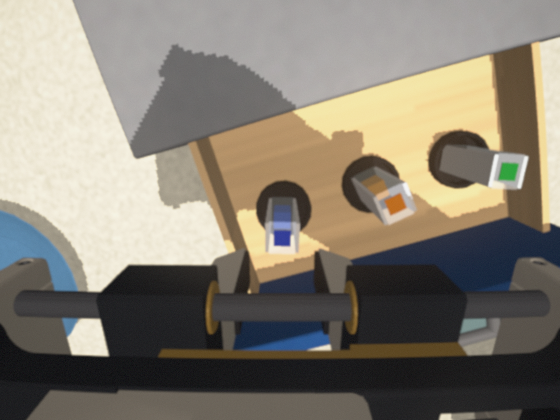

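Bar edges look parallel to the fingers, with blue at (282,225) centred between them. Joint 7 is almost at its limit, so I'll take the equivalent half-turned grasp.

Emit:
drive_tool(
  rows="0 0 -0.3 -1;0 0 0 -1;0 0 0 -1;0 0 0 -1;0 0 0 -1;0 0 0 -1;0 0 0 -1;0 0 0 -1;0 0 0 -1;0 0 0 -1;0 0 0 -1;0 0 0 -1",
)

```text
time: 10.72
ee_pos: [549.9, 240.2, 154.0]
ee_rot: [0.001, 0.577, 0.817, 0.001]
wrist_force: [-0.2, -0.3, -0.3]
opening: 0.392
finger_force: 0.0
```

Emit:
drive_tool(
  rows="0 0 0 -1;0 0 0 -1;0 0 0 -1;0 0 0 -1;0 0 0 -1;0 0 0 -1;0 0 0 0;0 0 0 0",
)

```text
time: 11.72
ee_pos: [549.4, 240.2, 153.2]
ee_rot: [0.0, 0.096, 0.995, 0.0]
wrist_force: [-0.0, 0.1, 1.5]
opening: 0.392
finger_force: 0.0
```

```bash
python3 - <<'E'
from h import *
p,M=st()
w=np.r_[A.T@[567.9,191.0],94]
print('bar in tool',(M.T@(w-p)).round(1))
E
```

```text
t 11.725 world [549.4 240.2 153.2] local [568.4 191. ] yaw 168.98 toolz [ 0.001  0.    -1.   ] F [-0.   0.1  1.5] op 0.391559540222554 ff 0.0 j [ 0.39  0.9  -1.32  1.73  0.91  1.28  0.23]
bar in tool [ 0.5 -0.2 59.2]
```

Emit:
drive_tool(
  rows="0 0 0.5 0;0 0 0.5 0;0 0 0.4 0;0 0 0.2 0;0 0 0.12 0;0 0 0 0",
)

```text
time: 12.48
ee_pos: [548.9, 240.5, 66.7]
ee_rot: [-0.0, 0.094, 0.996, 0.0]
wrist_force: [0.1, -0.6, 0.2]
opening: 0.392
finger_force: 0.0
```

Emit:
drive_tool(
  rows="0 0 0 0;0 0 0 0;0 0 0 0;0 0 0 0;0 0 0 0;0 0 0 0",
  grip=255,
)

```text
time: 13.22
ee_pos: [549.4, 240.6, 67.4]
ee_rot: [0.0, 0.094, 0.996, 0.0]
wrist_force: [0.4, 0.0, 6.1]
opening: 0.261
finger_force: 29.9
```

```bash
python3 - <<'E'
from h import *
p,M=st()
E
```

```text
t 13.225 world [549.4 240.6  67.4] local [568.4 191.4] yaw 169.2 toolz [ 0.001  0.    -1.   ] F [0.4 0.  6.1] op 0.2605123499099838 ff 29.861082136631012 j [ 0.35  0.99 -1.22  1.78  1.02  1.17  0.17]
```

Emit:
drive_tool(
  rows="0 0 -0.2 0;0 0 -0.4 0;0 0 -0.5 0;0 0 -0.5 0;0 0 -0.5 0;0 0 -0.5 0;0 0 -0.3 0;0 0 0 0",
)

```text
time: 14.22
ee_pos: [549.5, 240.7, 213.0]
ee_rot: [0.001, 0.094, 0.996, 0.0]
wrist_force: [-0.3, 0.5, -1.8]
opening: 0.261
finger_force: 29.9
```

Emit:
drive_tool(
  rows="0 0 0 0.5;0 0 0 0.9;0 0 0 0.9;0 0 0 0.9;0 0 0 0.9;0 0 0 0.9;0 0 0 0.9;0 0 0 0.9;0 0 0 0.61;0 0 0 0;0 0 0 0",
)

```text
time: 15.6
ee_pos: [548.6, 240.1, 211.1]
ee_rot: [-0.0, 0.674, 0.739, -0.0]
wrist_force: [0.2, 0.4, -0.6]
opening: 0.257
finger_force: 29.9
```

```bash
python3 - <<'E'
from h import *
p,M=st()
w=np.r_[A.T@[466.8,-249.7],0]
print('beam in tool',(M.T@(w-p)).round(1))
E
```

```text
t 15.6 world [548.6 240.1 211.1] local [567.6 191. ] yaw 95.22 toolz [-0.001 -0.    -1.   ] F [ 0.2  0.4 -0.6] op 0.257226008534627 ff 29.858994483947754 j [ 0.33  0.66 -1.13  1.69  0.63  1.21 -0.87]
beam in tool [-440.3 -102.   211.3]
```

Emit:
drive_tool(
  rows="-0.4 -0.1 0 0;-0.8 -0.2 0 0;-0.8 -0.2 0 0;-0.8 -0.2 0 0;-0.8 -0.2 0 0;-0.8 -0.2 0 0;-0.8 -0.2 0 0;-0.8 -0.2 0 0;-0.8 -0.2 0 0;-0.8 -0.2 0 0;-0.8 -0.2 0 0;0 0 0 0",
)

```text
time: 17.1
ee_pos: [480.7, -191.6, 211.0]
ee_rot: [-0.0, 0.677, 0.736, -0.0]
wrist_force: [0.6, 1.9, -0.3]
opening: 0.259
finger_force: 29.9
```

Emit:
drive_tool(
  rows="-0.4 0.06 0 0;0 0 0 0;0 0 0 0",
)

```text
time: 17.48
ee_pos: [486.8, -206.0, 211.7]
ee_rot: [-0.0, 0.674, 0.738, 0.0]
wrist_force: [-1.1, 0.9, -1.3]
opening: 0.259
finger_force: 29.9
```

```bash
python3 - <<'E'
from h import *
p,M=st()
w=np.r_[A.T@[466.8,-249.7],0]
print('beam in tool',(M.T@(w-p)).round(1))
a=grab('scene');b=grab('top');I=[]
for f in(a,b):
    px=cv2.projectPoints(np.r_[w[:2],120][None],cv2.Rodrigues(f['R'])[0],f['t'],f['K'],np.array([float(f['k1']),0,0,0]))[0][0,0].astype(int)
    I.append(cv2.resize(f['color'][px[1]-50:px[1]+50,px[0]-40:px[0]+40],(400,500),interpolation=cv2.INTER_CUBIC))
cv2.imwrite('pics/c3.png',np.hstack(I))
E
```

```text
t 17.475 world [ 486.8 -206.   211.7] local [ 466.8 -248. ] yaw 95.19 toolz [ 0.     0.001 -1.   ] F [-1.1  0.9 -1.3] op 0.25916676757045226 ff 29.859136641025543 j [ 1.3   0.59 -1.27  1.85  0.62  1.17 -0.09]
beam in tool [ -1.8  -0.  211.7]
```

View pics/c3.png

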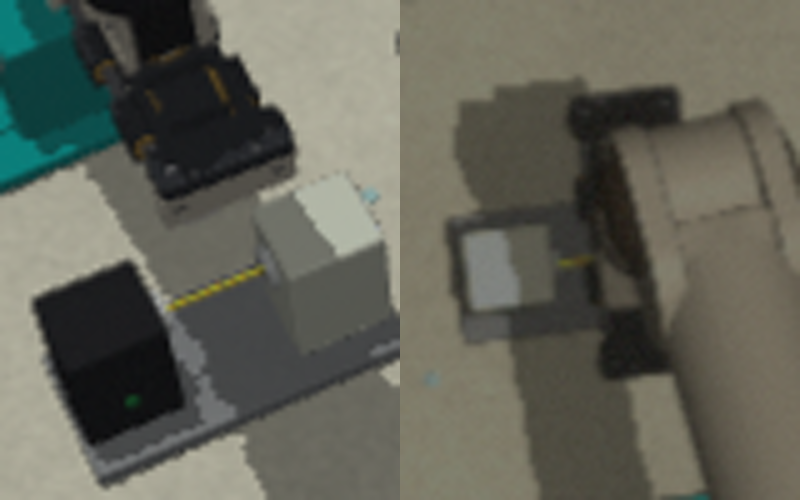

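Emit:
drive_tool(
  rows="-0.04 0 0.3 0;0 0 0.4 0;0 0 0.4 0;0 0 0.4 0;0 0 0.3 0;0 0 0.2 0;0 0 0.16 0;0 0 0 0;0 0 0 0;0 0 0 0",
)

```text
time: 18.82
ee_pos: [487.0, -209.2, 104.2]
ee_rot: [0.0, 0.675, 0.738, 0.0]
wrist_force: [-0.3, -1.2, 0.0]
opening: 0.262
finger_force: 29.9
```

```bash
python3 - <<'E'
from h import *
p,M=st()
w=np.r_[A.T@[466.8,-249.7],103.4]
print('target in tool',(M.T@(w-p)).round(1))
f=grab('wrist','w4');a=grab('scene')
px=cv2.projectPoints(np.r_[w[:2],80][None],cv2.Rodrigues(a['R'])[0],a['t'],a['K'],np.array([float(a['k1']),0,0,0]))[0][0,0].astype(int)
c=cv2.resize(a['color'][px[1]-42:px[1]+42,px[0]-24:px[0]+24],(240,420),interpolation=cv2.INTER_CUBIC)
cv2.imwrite('pics/w4.png',np.hstack([f['color'],c]))
E
```

```text
t 18.825 world [ 487.  -209.2  104.2] local [ 466.8 -251.2] yaw 95.1 toolz [ 0.001 -0.001 -1.   ] F [-0.3 -1.2  0. ] op 0.26229740470178337 ff 29.85919028520584 j [ 1.19  0.71 -1.12  1.94  0.77  1.   -0.2 ]
target in tool [1.5 0.  0.8]
```

View pics/w4.png

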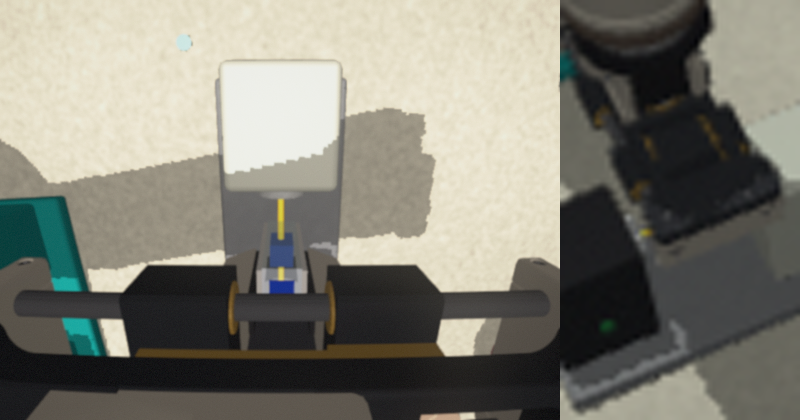

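The yellow beam at column 281 runs into the middle of the blue chip, and the bar clears both housings. I'll do a quick height check on the bar top, then hand in if it's right.

```bash
python3 - <<'E'
from h import *
f=load('wrist');C=cloud(f)
for v in range(236,294,6): print(v,C[v,281].round(1),(A@C[v,281,:2]).round(1))
q=C[268:292,262:302].reshape(-1,3);q=q[(q[:,2]>120)&(q[:,2]<140)];print(len(q),np.median(q[:,2]))
E
```

```text
236 [ 485.5 -196.7   90.1] [ 466.3 -238.6]
242 [ 485.5 -196.7   99.2] [ 466.3 -238.6]
248 [ 485.5 -196.8  107.5] [ 466.3 -238.7]
254 [ 485.5 -197.1  114.4] [ 466.3 -239. ]
260 [ 485.5 -196.8  122. ] [ 466.3 -238.7]
266 [ 485.4 -195.9  130.3] [ 466.3 -237.8]
272 [ 485.7 -199.   130.4] [ 466.3 -240.9]
278 [ 486.  -202.3  130.1] [ 466.3 -244.3]
284 [ 486.1 -204.4  132.1] [ 466.3 -246.3]
290 [ 486.5 -207.8  131.7] [ 466.3 -249.8]
957 130.71749738534947
```

```bash
python3 -c "
from h import *
print(job.hand_in())"
```

```text
the job is handed in; nothing more can be done
None
```

The job is handed in: the arm is holding the blue bar upright in the light checker, with the chip measured about 1 mm from mid-beam in every direction and the beam square to the clear faces; no verdict was returned.

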